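# Set the cable clamp half-open

## Robot

A 7-joint arm with a two-finger parallel gripper is mounted at the origin on the work surface. World frame = base frame: x ahead of the robot, y to its left, z up, the work surface at z = 0. Lengths are in m, angles in rad, forces in N, time in s.
With the tool pointing down it reaches from about 0.425 to 0.8 m from the base axis. Payload 8.3 kg.
Tool frame: the origin (TCP) lies on the centre line of the jaws, within the pads' length; the fingertips stand 19 mm ahead of it and the grasp point (between the pads) is the TCP; z points along the fingers, y is the direction in which the jaws open and shut (so a half turn about z gives the same grasp; the last joint's range is limited). The gripper opens to 85 mm and grips with 20 to 120 N. Pads are 22 mm wide; open, the fingers measure 114 mm over their backs; the gripper's body (76 mm by 85 mm) begins 54 mm behind the grasp point. The pads swing forward as they close: fully open they stand 13 mm farther back than shut.
Start: joints at [1.139, 0.383, 0.016, 1.37, -0.006, 1.388, -0.046], TCP at [0.225, -0.583, 0.23] pointing down, gripper open.
Joint ranges: [-2.95, 2.95], [-0.25, 2.06], [-1.52, 1.56], [0.18, 2.33], [-1.44, 4.58], [0.02, 2.06], [-3.01, 3.01]. Speed limits (rad/s): [2.39, 2.39, 3.01, 3.01, 3.14, 3.14, 3.14].

## Interface

Orientations are given as a rotation vector (axis times angle).
In Python, from plant import bot gives the robot as it stands. The module is installed in compiled form; this text tells all that it offers.
- The arm moves only by the tool jog_arm, never from a script. Its argument "increments" is a list that holds one entry, the list of rows, each a list of 6 numbers: the shift along the tool's x, y, z in m, then the turn, a rotation vector about the tool's x, y, z in units of 6 degrees (1.0 is 6 degrees). In form: [[[tx, ty, tz, ax, ay, az], ...]]. A call has 1 to 20 rows; each row is the pose to reach, as a shift and turn from the pose commanded when the call began, along the tool's axes at that moment; what a row does not reach only later rows make up. A row lasts 1/8 s, in which the tool goes at most 62.5 mm and 10.7 degrees, less where a joint would pass 70% of its speed; a pose out of reach is approached as far as the arm can. A call with a gripper value outside its range is refused whole. "gripper" is the closure in counts, from 0 (fully open) to 255 (shut), set as the call begins (left out, the last holds). The fingers move at their own pace and stop on an object; the grip force is fixed at half the most. Time passes only in rows, so rows that repeat a pose let the fingers close. It gives the time, the measured TCP pose, the force and the opening at its end, in the units of the state.
- bot.read_state(): the state, without advancing time (a new reading comes with each control period).
- bot.capture(name): name is "scene" or "top" or "wrist"; returns (picture, depth): 480x640x3 uint8, red, green, blue; 480x640 float32, m along the optical axis (not along the pixel's ray), 0 where there is no reading.
- bot.camera_model(name): a dict with "intrinsics" (3x3 intrinsics, pixels), "cam_to_world" (4x4, takes a point from camera to world coordinates). Camera axes: x right, y down, z forward; pixel columns grow to the right and rows downward; lengths in m; the calibration is good to about 2 mm. A picture is of the moment at which its call begins: read the wrist's pose just before it. camera_model takes no time and is no camera call; for the wrist camera it gives the pose at the moment of the call.
- bot.job_done(): hands the job in, once; it reports no verdict.
The state is a dict: "time": time; "qpos": joint angles; "dq": joint speeds; "effort": joint torques, N m; "tcp_pos": TCP position; "ee_rot": TCP orientation; "wrist_force": force on the tool from outside, world axes, zero at the start; "wrist_torque": the same for the moment, N m; "finger_gap": finger opening in m.
Only numpy, scipy, OpenCV 4.12 (cv2) and the standard library are available. Lean on these libraries where they do the work, as an engineer would, in place of code of your own. Each camera call takes 0.05 s, during which the arm holds its last target.

## Task

Two sprung cable clamps are screwed to the bench: one is already latched half-open, ready for a cable, the other is shut. Push the shut clamp's jaw by its upright plate all the way back to its stop, then let go so that it springs back and latches half-open like the other, and finish with the hand clear. Leave the other clamp's jaw and the loose things on the bench where they are.

Things in the scene. Friction and masses are not known exactly. Their poses are not given: they have to be found in the camera images.
- clamp_a: aluminium cable clamp, jaw shut at the start, screwed down. Origin on its centre line, on the bench; x = jaw's opening direction, z up. Base plate x -80..+120, y -75..+50 mm, 18 thick; fixed jaw x -80..-50, y -45..+45, top z 50 mm. Stop pin in a bracket at x +20, y -54, knob 14 mm wide, top z 82 (90 raised). Only pin, bracket and the jaw's push plate stand above z 50.
- jaw_a (a joint): its sprung jaw (m): 0 = shut, grows along the clamp's +x, 0.050 = back stop. Spring force towards shut: 3 N at 0, 9 N at the stop, plus 1 N when moved at 50 mm/s, plus 2 N while the pin rides over the tooth (0.005 to 0.025). Beyond 0.026 the pin has dropped behind the tooth: on release the jaw comes back within 0.5 s and is caught at 0.025 (half-open).
- jaw_a_push (a point): centre of the upright face to push, facing clamp -x, at clamp x = jaw_a value, y 0, z 70 mm; axes = the clamp's. Sheet-metal plate 90 mm wide (y -45..+45), 4 thick, from z 32 to 85 mm; a sheet slopes down at 45 degrees behind it. Before the face the jaw's flat top (z 50) lies from 15 to 48 mm away; the space above z 50 is free.
- pin_a (a joint): stop pin of clamp_a, height (m) above its lowest position: 0 = down, rises up to 0.008 while the jaw's tooth passes under it. It works by itself; down when latched.
- clamp_b: the second clamp, same build, its jaw already latched half-open (jaws 25 mm apart); screwed down. Origin, axes and sizes as clamp_a.
- jaw_b (a joint): sprung jaw of clamp_b (m), as jaw_a; latched at 0.025 from the start, to be left so.
- bottle: loose small white plastic bottle with black cap, 42 mm across, 105 mm tall, upright; origin at the centre of its underside. To be left alone.
- driver: loose black-handled screwdriver 170 mm long lying on the bench beyond the clamps; origin at its middle, underside. To be left alone.
- gland: loose grey cable gland, 32 mm across, 42 mm tall, standing between the clamps; origin at the centre of its underside. To be left alone.

How it is judged:
On the way:
1. the shut clamp's jaw is pushed back to its stop (at least 45 of its 50 mm) (value of joint jaw_a above 0.045 m), for 0.05 s.
At the end, for the whole second after the job is handed in: jaw_a rests latched half-open, 25 mm from shut within 4 mm, with its stop pin down (within 2 mm); jaw_b is still latched at 25 mm within 4 mm; bottle, screwdriver and gland are within 20 mm of where they were, bottle and gland upright (value of joint jaw_a between 0.021 and 0.029 m and value of joint pin_a below 0.002 m and velocity of joint jaw_a between -0.005 and 0.005 m/s and value of joint jaw_b between 0.021 and 0.029 m and distance of each of bottle, driver, gland from where it was at the start of the episode below 0.02 m and angle between each of bottle, gland's own z axis and vertical below 0.3 rad); the robot touches nothing.
It fails at once if the clamp that was already set is moved out of its latched position by more than 4 mm (not (value of joint jaw_b between 0.021 and 0.029 m)).
It fails at once if the bottle is lifted, carried or shoved more than 20 mm (distance of bottle from where it was at the start of the episode above 0.02 m).
It fails at once if the screwdriver is lifted, carried or shoved more than 20 mm (distance of driver from where it was at the start of the episode above 0.02 m).
It fails at once if the cable gland is lifted, carried or shoved more than 20 mm (distance of gland from where it was at the start of the episode above 0.02 m).
It fails at once if the bottle or the gland is tipped over (angle between any of bottle, gland's own z axis and vertical above 0.3 rad).
It also fails if it takes over 32 s, if anything falls off the work surface, if the arm or the gripper's body presses on something with over 40 N, if the wrist force passes 120 N, or if a joint passes its speed limit or range.

## Working session

There is one attempt and no reset: what is moved stays moved. The work goes in short steps, Python scripts to look and compute and a tool call to move; the robot and the scene stay as the last step left them, time stands still between calls to the robot, and variables do not carry over. Pictures are saved under pics/ and viewed, and the job is handed in when it is done.

Besides the shell and the picture viewer there is one more tool, called after "Request:" in YAML: its name, and indented under it one key for each argument. jog_arm: Moves the arm, as the interface text tells. Its arguments: {"type":"object","properties":{"increments":{"type":"array","items":{"type":"array","items":{"type":"array","items":{"type":"number"}}}},"gripper":{"type":"number"}},"required":["increments"]}

```bash
mkdir -p pics; python3 - <<'E'
from plant import bot
import cv2,numpy as np
s=bot.read_state();print(s['time'],s['tcp_pos'],s['ee_rot'],s['finger_gap'],s['wrist_force'])
for n in ['top','scene']:
    p,d=bot.capture(n);cv2.imwrite(f'pics/{n}0.png',p[:,:,::-1]);np.savez(f'{n}0.npz',p=p,d=d,**bot.camera_model(n))
    print(n,bot.camera_model(n))
E
```

```text
0.0 [ 0.22518129 -0.58249901  0.22888786] [-3.08647251e+00 -5.75811253e-01  5.90078507e-04] 0.08484421325976109 [-0.2881634   0.69278422  0.71918806]
top {'intrinsics': array([[475.74145793,   0.        , 330.46409797],
       [  0.        , 475.74145793, 236.4927092 ],
       [  0.        ,   0.        ,   1.        ]]), 'cam_to_world': array([[-0.02150784, -0.98012786,  0.19719735,  0.45805625],
       [-0.99970114,  0.02337661,  0.00715352, -0.01257233],
       [-0.01162117, -0.19698456, -0.98033771,  0.79566036],
       [ 0.        ,  0.        ,  0.        ,  1.        ]])}
scene {'intrinsics': array([[608.38506966,   0.        , 312.04265149],
       [  0.        , 608.38506966, 231.4023804 ],
       [  0.        ,   0.        ,   1.        ]]), 'cam_to_world': array([[-0.06501473,  0.71056473, -0.70062176,  1.25571995],
       [ 0.9978022 ,  0.03728465, -0.05477803,  0.04440793],
       [-0.0128009 , -0.70264331, -0.7114271 ,  0.75205866],
       [ 0.        ,  0.        ,  0.        ,  1.        ]])}
```

View pics/top0.png

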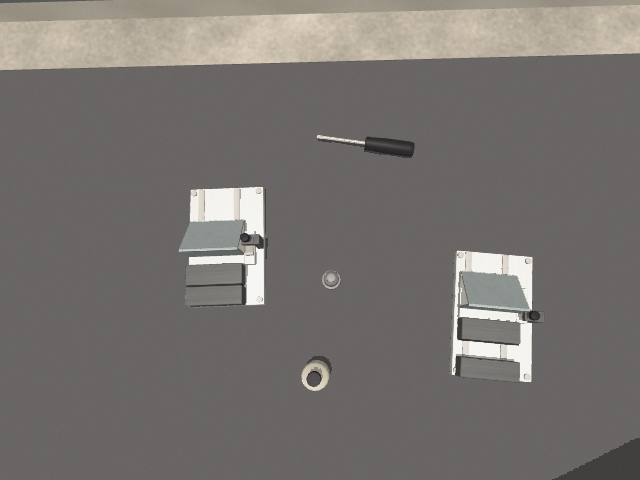

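View pics/scene0.png

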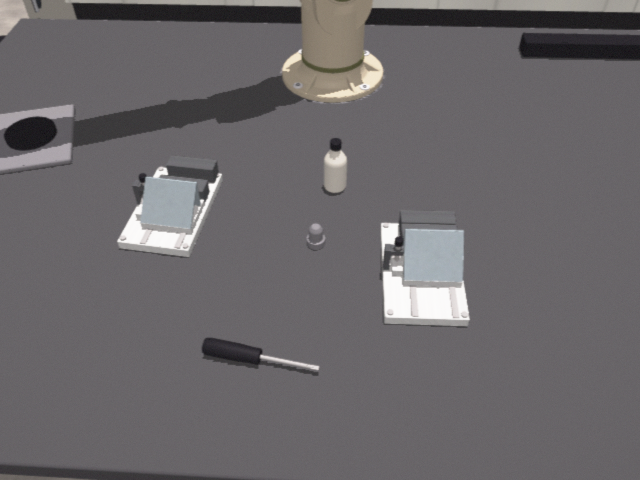

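The top view shows the shut clamp on the left: its dark blocks touch at (215,285), the plate's top edge is near row 250, and the pin is at (245,238). The half-open one is on the right at (490,320). The gland is at (331,279), the bottle at (315,375) and the driver at (370,145).

```bash
cat > h.py <<'E'
import numpy as np,cv2
def ray(D,u,v,z):
    K=D['intrinsics'];T=D['cam_to_world'];r=T[:3,:3]@np.linalg.inv(K)@np.array([u,v,1.]);o=T[:3,3]
    return o+r*(z-o[2])/r[2]
def pt(D,u,v):
    d=D['d'][int(v),int(u)];K=D['intrinsics'];T=D['cam_to_world']
    return T[:3,:3]@(np.linalg.inv(K)@np.array([u,v,1.])*d)+T[:3,3]
E
python3 - <<'E'
from h import *
D=dict(np.load('top0.npz'))
p=D['p'];K=D['intrinsics'];T=D['cam_to_world']
v,u=np.mgrid[0:480,0:640]
P=(np.stack([u,v,np.ones_like(u)],-1)@np.linalg.inv(K).T*D['d'][...,None])@T[:3,:3].T+T[:3,3]
np.set_printoptions(precision=4,suppress=True)
for nm,(a,b,c,d) in dict(a=(170,275,180,315),b=(440,550,240,390)).items():
    m=np.zeros(p.shape[:2],bool);m[c:d,a:b]=1
    z=P[...,2]
    bp=m&(abs(z-.018)<.006); 
    w=m&(p.min(-1)>170)
    pts=np.argwhere(w)[:,::-1]
    X=np.array([ray(D,*q,.018)[:2] for q in pts]).astype(np.float32)
    r=cv2.minAreaRect(X);print(nm,'base rect',r, cv2.boxPoints(r))
    # plane fit z at dark jaw
    dk=m&(abs(z-.05)<.005)
    print(' dark top n',dk.sum(),'z',np.median(z[dk]), 'base z',np.median(z[w]))
    Y=P[dk][:,:2].astype(np.float32);print(' dark rect',cv2.minAreaRect(Y),cv2.boxPoints(cv2.minAreaRect(Y)))
    hi=m&(z>.078);print(' high',hi.sum(),P[hi].min(0),P[hi].max(0))
    hp=hi&(p.min(-1)>90); h=P[hp]; print(' plate top edge px',np.argwhere(hp)[:,::-1].min(0),np.argwhere(hp)[:,::-1].max(0),cv2.minAreaRect(h[:,:2].astype(np.float32)))
for n,q in dict(gland=(331,279),cap=(314,379),drv=(390,147)).items(): print(n,pt(D,*q))
im=cv2.resize(p[170:320,160:290,::-1],None,fx=4,fy=4,interpolation=cv2.INTER_CUBIC);cv2.imwrite('pics/za.png',im)
E
```

```text
a base rect ((0.6043378710746765, 0.17569294571876526), (0.19859182834625244, 0.14003272354602814), 0.3704047203063965) [[0.5046 0.2451]
 [0.5055 0.105 ]
 [0.7041 0.1063]
 [0.7032 0.2463]]
 dark top n 2715 z 0.04942099833694813 base z 0.018236058606218908
 dark rect ((0.5679798126220703, 0.16453368961811066), (0.12748879194259644, 0.11975100636482239), 0.536398708820343) [[0.5037 0.2238]
 [0.5048 0.1041]
 [0.6323 0.1053]
 [0.6312 0.225 ]]
 high 528 [ 0.4581 -0.0126  0.078 ] [0.6105 0.224  0.7957]
 plate top edge px [170 180] [273 314] ((0.5532640814781189, 0.09073954820632935), (0.27178603410720825, 0.07130133360624313), 62.03755187988281)
b base rect ((0.4810466766357422, -0.26470693945884705), (0.1240227222442627, 0.19891154766082764), 83.5531234741211) [[ 0.3753 -0.3152]
 [ 0.5729 -0.3375]
 [ 0.5868 -0.2143]
 [ 0.3892 -0.1919]]
 dark top n 2963 z 0.049889519505912694 base z 0.018595667194325816
 dark rect ((0.45777878165245056, -0.26346462965011597), (0.11827648431062698, 0.1530817747116089), 83.5928955078125) [[ 0.3751 -0.3137]
 [ 0.5272 -0.3308]
 [ 0.5404 -0.2132]
 [ 0.3883 -0.1962]]
 high 597 [ 0.4581 -0.3131  0.078 ] [ 0.5053 -0.0126  0.7957]
 plate top edge px [440 245] [547 388] ((0.48538920283317566, -0.15467460453510284), (0.03027317114174366, 0.28782662749290466), 4.883480548858643)
gland [ 0.5408 -0.0064  0.0424]
cap [0.3944 0.0199 0.1046]
drv [ 0.7664 -0.1122  0.0267]
```

View pics/za.png

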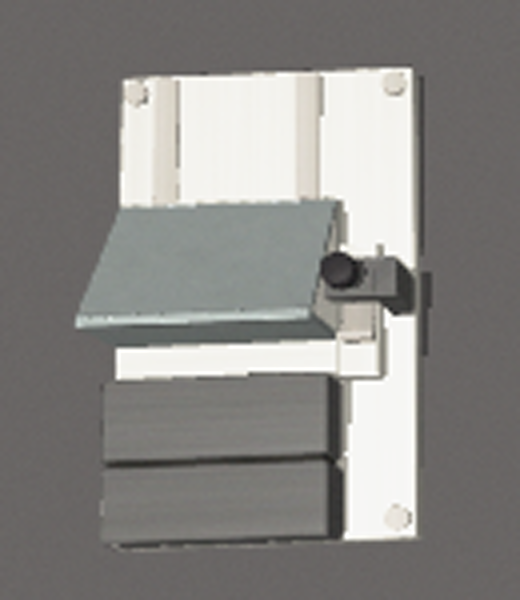

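```bash
python3 - <<'E'
from h import *
from scipy.spatial.transform import Rotation as R
np.set_printoptions(precision=4,suppress=True)
D=dict(np.load('top0.npz'))
f=lambda u,v:(160+u/4,170+v/4)
for n,q,z in [('jawBL',(105,545),.05),('jawBR',(328,540),.05),('plateL',(77,322),.085),('plateR',(307,318),.085),('baseFR',(412,68),.018),('baseNR',(418,540),.018),('knob',(338,265),.082)]:
    print(n,ray(D,*f(*q),z))
from plant import bot
s=bot.read_state();M=R.from_rotvec(s['ee_rot']).as_matrix();print(M)
def plan(target,yaw):
    Rt=np.column_stack([[np.cos(yaw),np.sin(yaw),0],[np.sin(yaw),-np.cos(yaw),0],[0,0,-1]])
    return M.T@(np.array(target)-s['tcp_pos']), R.from_matrix(M.T@Rt).as_rotvec()/np.deg2rad(6)
for t in [(.42,-.38,.23),(.50,-.15,.23),(.53,.05,.23),(.54,.18,.23)]:
    print(t,*plan(t,.007))
E
```

```text
jawBL [0.5025 0.22   0.05  ]
jawBR [0.5025 0.1329 0.05  ]
plateL [0.5848 0.223  0.085 ]
plateR [0.5843 0.1354 0.085 ]
baseFR [0.7033 0.1063 0.018 ]
baseNR [0.5036 0.1026 0.018 ]
knob [0.6051 0.1244 0.082 ]
[[ 0.9327  0.3606 -0.0007]
 [ 0.3606 -0.9327  0.0016]
 [-0.     -0.0018 -1.    ]]
(0.42, -0.38, 0.23) [ 0.2548 -0.1187 -0.0008] [-0.0167  0.0035  3.4555]
(0.5, -0.15, 0.23) [ 0.4123 -0.3044 -0.0005] [-0.0167  0.0035  3.4555]
(0.53, 0.05, 0.23) [ 0.5124 -0.4801 -0.0002] [-0.0167  0.0035  3.4555]
(0.54, 0.18, 0.23) [ 0.5686 -0.5977 -0.    ] [-0.0167  0.0035  3.4555]
```

The two measurements agree. Clamp_a's origin is about (0.5845, 0.179), with yaw about 0.5°, and the plate's top edge is at x 0.585 and y 0.135 to 0.223. I'll close the fingers and travel high to a point in front of the plate.

Request:
jog_arm:
  increments:
    - [[0.05,-0.024,-0.02,0,0,0.7],[0.1,-0.048,-0.02,0,0,1.4],[0.15,-0.07,-0.02,0,0,2.1],[0.2,-0.095,-0.02,0,0,2.8],[0.255,-0.12,-0.02,0,0,3.45],[0.295,-0.165,-0.02,0,0,3.45],[0.335,-0.21,-0.02,0,0,3.45],[0.375,-0.26,-0.02,0,0,3.45],[0.412,-0.304,-0.02,0,0,3.45],[0.44,-0.35,-0.02,0,0,3.45],[0.465,-0.395,-0.02,0,0,3.45],[0.49,-0.44,-0.02,0,0,3.45],[0.512,-0.48,-0.02,0,0,3.45],[0.53,-0.52,-0.02,0,0,3.45],[0.55,-0.56,-0.02,0,0,3.45],[0.568,-0.598,-0.02,0,0,3.45],[0.568,-0.598,-0.02,0,0,3.45],[0.568,-0.598,-0.02,0,0,3.45]]
  gripper: 255

```text
time: 2.35
tcp_pos: [0.5395, 0.179, 0.2494]
ee_rot: [3.141, 0.012, -0.001]
wrist_force: [-0.2, -1.1, 0.0]
finger_gap: 0.0002
```

Request:
jog_arm:
  increments:
    - [[0,0,0.04,0,0,0],[0,0,0.08,0,0,0],[0,0,0.115,0,0,0],[0,0,0.13,0,0,0],[0,0,0.13,0,0,0]]

```text
time: 2.98
tcp_pos: [0.5394, 0.1785, 0.1195]
ee_rot: [3.141, 0.01, -0.002]
wrist_force: [0.2, -0.8, 0.5]
finger_gap: -0.0
```

```bash
python3 - <<'E'
from plant import bot
import cv2,numpy as np
from h import *
s=bot.read_state();print(s['time'],s['tcp_pos'],s['wrist_force'])
for n in ['scene','wrist']:
    p,d=bot.capture(n);np.savez(f'{n}1.npz',p=p,d=d,**bot.camera_model(n));cv2.imwrite(f'pics/{n}1.png',p[:,:,::-1])
p=cv2.imread('pics/scene1.png')[120:340,330:530];cv2.imwrite('pics/scene1z.png',cv2.resize(p,None,fx=2.7,fy=2.7))
E
```

```text
2.975 [0.53939885 0.1784903  0.11951586] [ 0.24997066 -0.79565965  0.54296538]
```

View pics/scene1z.png

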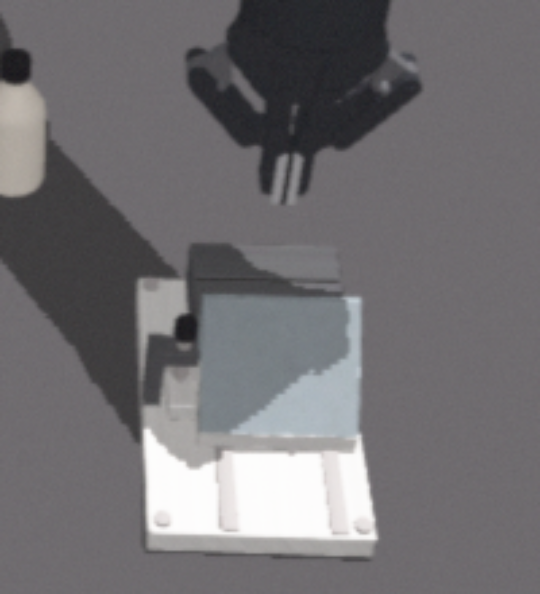

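View pics/wrist1.png

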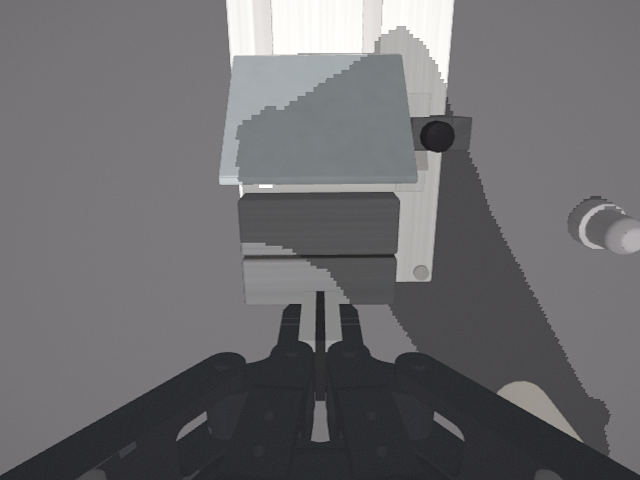

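Scene view: the closed fingertips are at about (435,195), above the dark blocks and clear of the plate. In the wrist view, the fingers are centred on the plate, which spans columns 222 to 415. Next I'll check the fingertip height.

```bash
python3 - <<'E'
from h import *
D=dict(np.load('scene1.npz'))
for v in (190,193,195,196,197): print(v,pt(D,435,v))
W=dict(np.load('wrist1.npz'))
for q in [(250,181),(320,181),(390,181)]: print('plate edge',ray(W,*q,.085))
E
```

```text
190 [0.55024833 0.17802414 0.13537781]
193 [0.55189944 0.17849769 0.13076493]
195 [0.55115921 0.1791675  0.12603859]
196 [ 0.41106752  0.20628092 -0.00088913]
197 [ 4.14628710e-01  2.05916512e-01 -1.64502328e-04]
plate edge [0.58561946 0.21199778 0.085     ]
plate edge [0.58579308 0.18014589 0.085     ]
plate edge [0.58596663 0.14830639 0.085     ]
```

```bash
python3 - <<'E'
from h import *
np.set_printoptions(precision=4,suppress=True)
D=dict(np.load('scene1.npz'))
print('plate top scene',pt(D,432,231),ray(D,432,229,.085),'jaw top',pt(D,432,216))
for u in (430,433,438,442):
  print(u,[ (v,pt(D,u,v)[[0,2]].round(3).tolist()) for v in range(170,200,4)])
W=dict(np.load('wrist1.npz'));print(W['cam_to_world'])
for q in [(310,308),(310,320),(310,335),(330,320),(288,312),(350,312),(290,340)]: print('tip w',q,pt(W,*q))
E
```

```text
plate top scene [0.5883 0.1771 0.085 ] [0.5839 0.1774 0.085 ] jaw top [0.5202 0.1862 0.052 ]
430 [(170, [0.551, 0.175]), (174, [0.551, 0.167]), (178, [0.547, 0.156]), (182, [0.544, 0.146]), (186, [0.546, 0.139]), (190, [0.548, 0.133]), (194, [0.546, 0.123]), (198, [0.419, 0.001])]
433 [(170, [0.55, 0.174]), (174, [0.555, 0.17]), (178, [0.546, 0.156]), (182, [0.549, 0.15]), (186, [0.55, 0.143]), (190, [0.55, 0.135]), (194, [0.551, 0.128]), (198, [0.419, 0.001])]
438 [(170, [0.534, 0.162]), (174, [0.541, 0.16]), (178, [0.551, 0.16]), (182, [0.552, 0.153]), (186, [0.553, 0.146]), (190, [0.549, 0.135]), (194, [0.554, 0.13]), (198, [0.424, 0.006])]
442 [(170, [0.553, 0.177]), (174, [0.55, 0.167]), (178, [0.552, 0.161]), (182, [0.548, 0.15]), (186, [0.545, 0.139]), (190, [0.546, 0.133]), (194, [0.404, -0.002]), (198, [0.42, 0.003])]
[[ 0.0052 -0.9524 -0.3049  0.6189]
 [-1.     -0.0053 -0.0005  0.1802]
 [-0.0011  0.3049 -0.9524  0.2665]
 [ 0.      0.      0.      1.    ]]
tip w (310, 308) [0.551  0.1834 0.1404]
tip w (310, 320) [0.5518 0.1832 0.1499]
tip w (310, 335) [0.5511 0.183  0.1578]
tip w (330, 320) [0.5519 0.1766 0.15  ]
tip w (288, 312) [0.547  0.1915 0.136 ]
tip w (350, 312) [0.5473 0.169  0.1363]
tip w (290, 340) [0.5526 0.1888 0.163 ]
```

```bash
python3 - <<'E'
from h import *
a=cv2.resize(cv2.imread('pics/scene1.png')[160:215,400:470],None,fx=6,fy=6)
b=cv2.resize(cv2.imread('pics/wrist1.png')[250:360,270:370],None,fx=3.5,fy=3.5)
a=cv2.convertScaleAbs(a,alpha=1.8,beta=20);b=cv2.convertScaleAbs(b,alpha=1.8,beta=20)
h=max(a.shape[0],b.shape[0]);o=np.zeros((h,a.shape[1]+b.shape[1],3),np.uint8);o[:a.shape[0],:a.shape[1]]=a;o[:b.shape[0],a.shape[1]:]=b
cv2.imwrite('pics/tips.png',o);print(o.shape)
E
```

```text
(385, 770, 3)
```

View pics/tips.png

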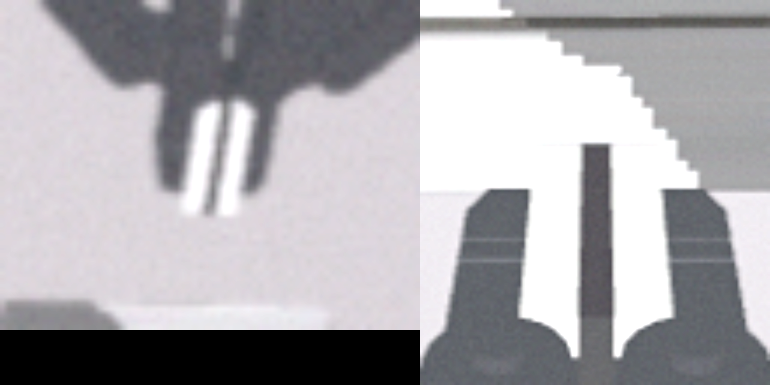

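The left half of the zoom shows the pad tips ending at zoom row 213, which is scene (435,195.5). The right half shows them ending at zoom row 143, which is wrist row 291. Both give a tip height of about 0.126, which is level with the TCP rather than 19 mm below it. I'll go part-way down and measure again before choosing the pushing height.

Request:
jog_arm:
  increments:
    - [[0,0,0.015,0,0,0],[0,0,0.03,0,0,0],[0,0,0.042,0,0,0],[0,0,0.042,0,0,0],[0,0,0.042,0,0,0]]

```text
time: 3.7
tcp_pos: [0.5397, 0.1798, 0.0781]
ee_rot: [-3.141, -0.012, -0.0]
wrist_force: [-0.1, -0.5, 1.5]
finger_gap: -0.0002
```

```bash
python3 - <<'E'
from plant import bot
from h import *
np.set_printoptions(precision=4,suppress=True)
s=bot.read_state();print(s['time'],s['tcp_pos'],s['wrist_force'],s['finger_gap'])
for n in ['scene','wrist']:
    p,d=bot.capture(n);np.savez(f'{n}2.npz',p=p,d=d,**bot.camera_model(n));cv2.imwrite(f'pics/{n}2.png',p[:,:,::-1])
a=cv2.resize(cv2.imread('pics/scene2.png')[170:250,390:480],None,fx=4.5,fy=4.5)
b=cv2.resize(cv2.imread('pics/wrist2.png')[240:360,270:370],None,fx=3,fy=3)
a=cv2.convertScaleAbs(a,alpha=1.8,beta=20);b=cv2.convertScaleAbs(b,alpha=1.8,beta=20)
o=np.zeros((400,800,3),np.uint8);o[:a.shape[0],:a.shape[1]]=a[:400];o[:b.shape[0],420:420+b.shape[1]]=b
cv2.imwrite('pics/tips2.png',o)
D=dict(np.load('scene2.npz'))
for u in (433,437): print(u,[(v,pt(D,u,v)[[0,2]].round(3).tolist()) for v in range(200,236,2)])
W=dict(np.load('wrist2.npz'))
for u in (308,332):print(u,[(v,pt(W,u,v)[[0,2]].round(3).tolist()) for v in range(280,320,3)])
E
```

```text
3.7 [0.5397 0.1798 0.0781] [-0.1305 -0.4687  1.5287] -0.0002353273907431498
433 [(200, [0.55, 0.114]), (202, [0.553, 0.113]), (204, [0.553, 0.109]), (206, [0.551, 0.103]), (208, [0.551, 0.099]), (210, [0.553, 0.096]), (212, [0.548, 0.087]), (214, [0.552, 0.087]), (216, [0.519, 0.05]), (218, [0.523, 0.051]), (220, [0.527, 0.05]), (222, [0.536, 0.054]), (224, [0.54, 0.053]), (226, [0.54, 0.048]), (228, [0.547, 0.051]), (230, [0.588, 0.087]), (232, [0.59, 0.085]), (234, [0.591, 0.081])]
437 [(200, [0.553, 0.118]), (202, [0.55, 0.111]), (204, [0.552, 0.108]), (206, [0.553, 0.105]), (208, [0.55, 0.098]), (210, [0.552, 0.095]), (212, [0.508, 0.05]), (214, [0.514, 0.051]), (216, [0.518, 0.05]), (218, [0.524, 0.051]), (220, [0.53, 0.052]), (222, [0.531, 0.049]), (224, [0.538, 0.051]), (226, [0.542, 0.051]), (228, [0.549, 0.053]), (230, [0.586, 0.085]), (232, [0.591, 0.086]), (234, [0.592, 0.083])]
308 [(280, [0.541, 0.052]), (283, [0.538, 0.05]), (286, [0.536, 0.048]), (289, [0.534, 0.048]), (292, [0.551, 0.087]), (295, [0.55, 0.087]), (298, [0.551, 0.09]), (301, [0.551, 0.093]), (304, [0.551, 0.095]), (307, [0.551, 0.097]), (310, [0.551, 0.099]), (313, [0.551, 0.101]), (316, [0.551, 0.104]), (319, [0.551, 0.106])]
332 [(280, [0.54, 0.051]), (283, [0.539, 0.051]), (286, [0.536, 0.049]), (289, [0.535, 0.049]), (292, [0.551, 0.086]), (295, [0.551, 0.088]), (298, [0.551, 0.09]), (301, [0.551, 0.093]), (304, [0.551, 0.095]), (307, [0.551, 0.098]), (310, [0.551, 0.099]), (313, [0.551, 0.102]), (316, [0.551, 0.104]), (319, [0.551, 0.106])]
```

View pics/tips2.png

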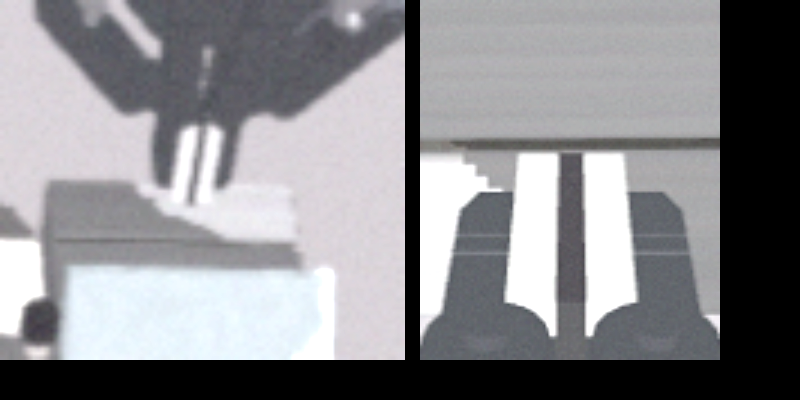

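Both cameras now put the pad tips at z 0.086 with the TCP reading 0.078, so the tip stands about 8 mm above the reported TCP. To get the tips near 0.062 I need the TCP near 0.055. I'll go down in small steps and watch the force.

Request:
jog_arm:
  increments:
    - [[0,0,0.004,0,0,0],[0,0,0.008,0,0,0],[0,0,0.012,0,0,0],[0,0,0.012,0,0,0]]

```text
time: 4.3
tcp_pos: [0.5392, 0.1795, 0.0654]
ee_rot: [3.141, 0.012, -0.001]
wrist_force: [0.3, -0.6, 0.4]
finger_gap: -0.0005
```

Request:
jog_arm:
  increments:
    - [[0,0,0.003,0,0,0],[0,0,0.006,0,0,0],[0,0,0.009,0,0,0],[0,0,0.009,0,0,0]]

```text
time: 4.8
tcp_pos: [0.5393, 0.1796, 0.0566]
ee_rot: [3.141, 0.012, -0.001]
wrist_force: [0.1, 0.3, 0.4]
finger_gap: -0.0002
```

```bash
python3 - <<'E'
from plant import bot
from h import *
np.set_printoptions(precision=4,suppress=True)
s=bot.read_state();print(s['time'],s['tcp_pos'],s['wrist_force'],s['finger_gap'])
for n in ['scene','wrist']:
    p,d=bot.capture(n);np.savez(f'{n}3.npz',p=p,d=d,**bot.camera_model(n));cv2.imwrite(f'pics/{n}3.png',p[:,:,::-1])
W=dict(np.load('wrist3.npz'))
for u in (308,332):print(u,[(v,pt(W,u,v)[[0,2]].round(3).tolist()) for v in range(276,310,3)])
for v in (140,150,160,170,180,190): print(v, pt(W,318,v))
E
```

```text
4.8 [0.5393 0.1796 0.0566] [0.0612 0.3463 0.398 ] -0.000170044803961037
308 [(276, [0.551, 0.051]), (279, [0.55, 0.05]), (282, [0.549, 0.052]), (285, [0.547, 0.05]), (288, [0.546, 0.051]), (291, [0.55, 0.063]), (294, [0.55, 0.065]), (297, [0.551, 0.069]), (300, [0.55, 0.07]), (303, [0.551, 0.074]), (306, [0.551, 0.075]), (309, [0.551, 0.078])]
332 [(276, [0.551, 0.051]), (279, [0.55, 0.052]), (282, [0.548, 0.051]), (285, [0.547, 0.051]), (288, [0.546, 0.052]), (291, [0.551, 0.063]), (294, [0.551, 0.066]), (297, [0.551, 0.068]), (300, [0.551, 0.071]), (303, [0.551, 0.073]), (306, [0.55, 0.075]), (309, [0.551, 0.077])]
140 [0.607  0.181  0.0676]
150 [0.6041 0.181  0.0711]
160 [0.6012 0.181  0.0727]
170 [0.5984 0.181  0.0756]
180 [0.596  0.1809 0.0794]
190 [0.5933 0.1809 0.0813]
```

View pics/wrist3.png

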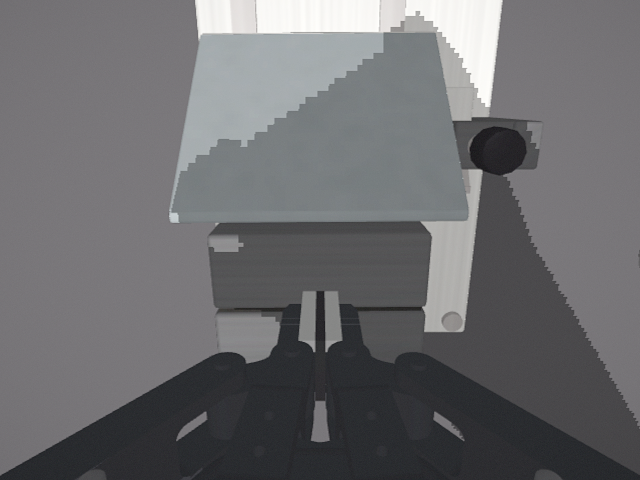

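The tip is at 0.063, about 12 mm above the jaw top and 22 mm below the plate's upper edge. The finger front is at x 0.551 and the face at 0.585, so the gap is 34 mm. Now the push.

Request:
jog_arm:
  increments:
    - [[0.012,0,0,0,0,0],[0.024,0,0,0,0,0],[0.03,0,0,0,0,0],[0.035,0,0,0,0,0],[0.04,0,0,0,0,0],[0.045,0,0,0,0,0],[0.05,0,0,0,0,0],[0.055,0,0,0,0,0],[0.06,0,0,0,0,0],[0.065,0,0,0,0,0],[0.07,0,0,0,0,0],[0.075,0,0,0,0,0],[0.075,0,0,0,0,0]]

```text
time: 6.52
tcp_pos: [0.6133, 0.1805, 0.0566]
ee_rot: [3.141, 0.013, -0.004]
wrist_force: [-6.8, -1.8, 4.0]
finger_gap: 0.0002
```

```bash
python3 - <<'E'
from plant import bot
from h import *
np.set_printoptions(precision=4,suppress=True)
s=bot.read_state();print(s['time'],s['tcp_pos'],s['wrist_force'],s['finger_gap'])
p,d=bot.capture('wrist');np.savez('wrist4.npz',p=p,d=d,**bot.camera_model('wrist'));cv2.imwrite('pics/wrist4.png',p[:,:,::-1])
E
```

```text
6.525 [0.6133 0.1805 0.0566] [-6.8329 -1.7563  4.0399] 0.0001552941363158621
```

View pics/wrist4.png

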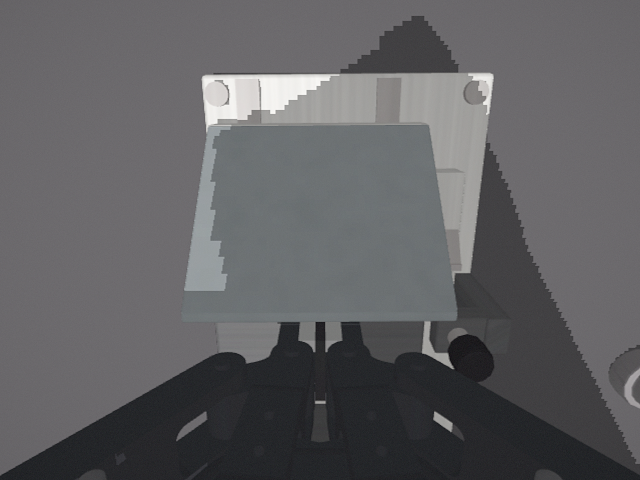

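The plate's top edge (row 318) moved with the fingers and the force is 6.8 N, so the jaw is at about 40 mm. I'll go on to the stop.

Request:
jog_arm:
  increments:
    - [[0.004,0,0,0,0,0],[0.007,0,0,0,0,0],[0.009,0,0,0,0,0],[0.01,0,0,0,0,0],[0.01,0,0,0,0,0]]

```text
time: 7.2
tcp_pos: [0.6228, 0.1806, 0.0566]
ee_rot: [3.141, 0.013, -0.005]
wrist_force: [-8.4, -1.2, 4.3]
finger_gap: -0.0002
```

```bash
python3 - <<'E'
from plant import bot
from h import *
np.set_printoptions(precision=4,suppress=True)
s=bot.read_state();print(s['time'],s['tcp_pos'],s['wrist_force'])
W={}
p,W['d']=bot.capture('wrist');W.update(bot.camera_model('wrist'));cv2.imwrite('pics/wrist5.png',p[:,:,::-1])
for q in [(230,320),(320,320),(400,320)]:print(ray(W,*q,.085))
E
```

```text
7.2 [0.6228 0.1806 0.0566] [-8.3918 -1.1811  4.2862]
[0.634  0.2105 0.085 ]
[0.6342 0.1811 0.085 ]
[0.6344 0.1549 0.085 ]
```

View pics/wrist5.png

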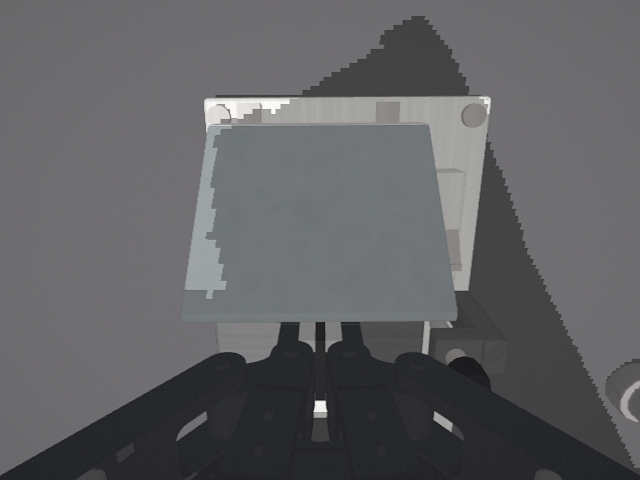

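The plate has travelled 48.4 mm, and the force has not yet jumped. I'll add a little more to meet the stop.

Request:
jog_arm:
  increments:
    - [[0.001,0,0,0,0,0],[0.002,0,0,0,0,0],[0.002,0,0,0,0,0]]

```text
time: 7.62
tcp_pos: [0.6233, 0.1806, 0.0566]
ee_rot: [3.14, 0.014, -0.01]
wrist_force: [-16.1, -3.1, 9.7]
finger_gap: 0.0003
```

The force jumped to 16 N while the TCP moved only 0.5 mm, so the jaw is at its stop. Now I'll retreat straight back, then up.

Request:
jog_arm:
  increments:
    - [[-0.015,0,0,0,0,0],[-0.035,0,0,0,0,0],[-0.055,0,0,0,0,0],[-0.075,0,0,0,0,0],[-0.085,0,0,0,0,0],[-0.085,0,-0.02,0,0,0],[-0.085,0,-0.06,0,0,0],[-0.085,0,-0.1,0,0,0],[-0.085,0,-0.15,0,0,0],[-0.085,0,-0.18,0,0,0],[-0.085,0,-0.18,0,0,0],[-0.085,0,-0.18,0,0,0]]

```text
time: 9.12
tcp_pos: [0.5416, 0.1794, 0.2363]
ee_rot: [3.141, 0.011, -0.001]
wrist_force: [0.0, -0.1, -0.7]
finger_gap: -0.0001
```

```bash
python3 - <<'E'
from plant import bot
from h import *
np.set_printoptions(precision=4,suppress=True)
s=bot.read_state();print(s['time'],s['tcp_pos'],s['wrist_force'],abs(np.array(s['dq'])).max())
for n in ['wrist','scene']:
    W=bot.camera_model(n);p,d=bot.capture(n);np.savez(f'{n}6.npz',p=p,d=d,**W);cv2.imwrite(f'pics/{n}6.png',p[:,:,::-1])
E
```

```text
9.125 [0.5416 0.1794 0.2363] [ 0.0051 -0.1331 -0.6953] 0.01887401215007443
```

View pics/wrist6.png

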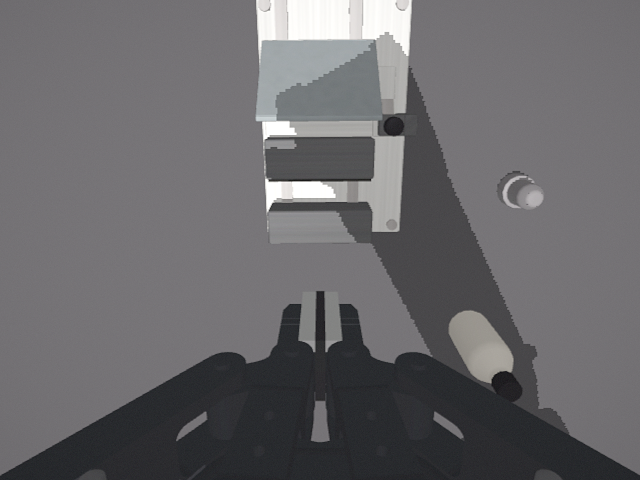

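View pics/scene6.png

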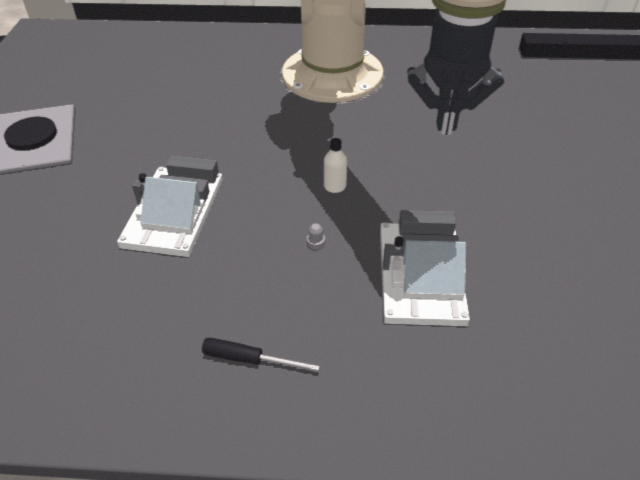

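The wrist view shows the jaws open with a gap at rows 180 to 205 and the plate edge at row 119. The scene view shows the other clamp (170,205), bottle (335,165), gland (316,236) and driver (260,355) where they were. Next I'll measure the opening and the pin height, then hand in.

```bash
python3 - <<'E'
from h import *
np.set_printoptions(precision=4,suppress=True)
W=dict(np.load('wrist6.npz'))
for u in(290,320,350): print('edge',ray(W,u,120,.085))
print('jaw gap',ray(W,320,181,.05),ray(W,320,203,.05))
print('knob',pt(W,394,126))
a=np.load('scene0.npz')['p'].astype(int);b=np.load('scene6.npz')['p'].astype(int)
df=abs(a-b).max(-1)
for n,(x0,x1,y0,y1) in dict(clampb=(115,228,150,260),bottle=(318,355,135,195),gland=(303,330,220,252),driver=(195,325,330,380)).items(): print(n,(df[y0:y1,x0:x1]>40).sum())
E
```

```text
edge [0.609  0.2014 0.085 ]
edge [0.6092 0.1801 0.085 ]
edge [0.6093 0.1589 0.085 ]
jaw gap [0.5591 0.1798 0.05  ] [0.5403 0.1797 0.05  ]
knob [0.6052 0.127  0.0826]
clampb 0
bottle 692
gland 0
driver 0
```

```bash
python3 - <<'E'
from h import *
for f in ('scene0','scene6'):
    p=np.load(f+'.npz')['p'][135:200,315:360]
    m=(p.min(-1)>110).astype(np.uint8); c=(p.max(-1)<22).astype(np.uint8);c[20:]=0
    print(f,cv2.boundingRect(m),cv2.boundingRect(c))
from plant import bot
print(bot.job_done())
E
```

```text
scene0 (8, 15, 25, 43) (0, 0, 0, 0)
scene6 (9, 1, 26, 57) (0, 0, 0, 0)
the job is handed in; nothing more can be done
None
```

```bash
python3 - <<'E'
from h import *
a,b=[np.load(f+'.npz')['p'][120:210,300:380,::-1] for f in('scene0','scene6')]
cv2.imwrite('pics/bot.png',cv2.resize(np.hstack([a,b]),None,fx=4,fy=4))
E
```

```text
(no output)
```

View pics/bot.png

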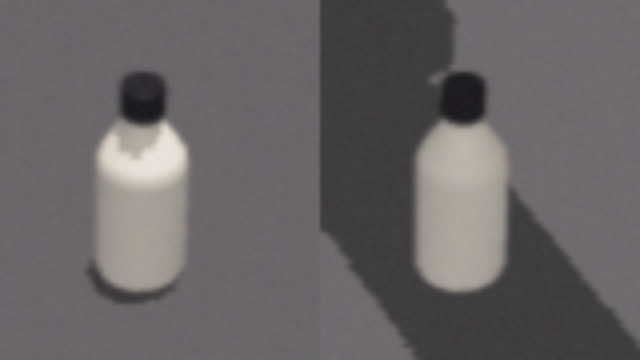

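I pushed the shut clamp's jaw back to its stop with the closed fingertips, then backed straight off so it could spring back. I lifted the hand clear and handed the job in at about 9 s.

**Push:** the plate moved about 48.4 mm by camera. The force then rose to 16 N while the TCP moved only 0.5 mm more, so the jaw was on its stop.

**After release:**
- **Jaw:** it rests about 24 mm from shut, measured at the plate edge. A rough measure of the gap between the jaws gave only about 19 mm. I trusted the plate edge, because its height was checked and the gap's lower edge is partly hidden.
- **Pin:** the knob top is at 82.6 mm, so the pin is down.
- **Other clamp, gland and screwdriver:** the picture shows no change from the start.
- **Bottle:** the automatic picture comparison flagged the bottle. I only looked at it closely after handing in. The bottle is upright and in the same place, and the difference is the arm's shadow.
- **Hand:** it is about 15 cm above the clamp, with wrist force below 1 N.

**Disagreement with the data:** both cameras showed the closed fingertips about 6–8 mm above the reported TCP height, not 19 mm below it. I set the pushing height from the images, with the tips about 12 mm above the jaw top.

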